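Hold a hinge leaf in line on a shipping crate

TASK

Lift the loose aluminium hinge leaf up and off its hook, carry it to the plywood crate and, with the leaf standing upright and its knuckle down, fit that knuckle between the two knuckles of the hinge leaf already screwed to the crate, so that all three holes line up for the hinge pin. Finish still gripping the leaf there and holding it steady in line; do not let go of it, and leave the pin, tape roll, carton and screwdriver alone.

Things in the scene. Friction and masses are not known exactly. Their poses are not given: they have to be found in the camera images.
- leaf: Loose aluminium hinge leaf, 0.1-0.2 kg, hung on the hook, knuckle down, same front and back. Origin: centre of its knuckle hole; y along the hole, z up the plate, x normal to the plate. Knuckle: barrel along y, 24 mm outside diameter, 14 mm hole, 30 mm long; above it a 30 mm wide neck, then from z = 17 to 57 mm a slotted plate 64 mm wide (y), then a land 44 mm wide up to z = 103 mm, all 10 mm thick (x).
- leaf_land (a point): Middle of the leaf's solid land above its slot, 80 mm above its origin (land z = 57 to 103 mm, 44 mm wide): grip it here from above, across the 10 mm thickness. The upright slot below, 16 mm wide, z = 27 to 57 mm, has the peg through it, its top end resting on the peg: keep fingertips above z = 70 mm to clear the peg and its upturned tip.
- hook (a point): Point on top of the hook's level steel peg (8 mm diameter), 194 mm above the bench, near where the leaf hangs (up to 15 mm off along x). Axes: z up, x along the peg, its free end to -x. 26 mm to -x the peg ends in an 8 mm thick upturned tip, 10 mm higher than the peg. To come off, the leaf is raised 16 mm (10 to 22), then drawn 60 mm to -x.
- stand: Hook stand fixed to the bench; origin on the bench below point hook, same axes. Base plate 130 x 140 x 12 mm; post 16 mm diameter at x = +60 mm, about as high as the peg.
- hinge_axis (a point): Point on the axis of the hinge leaf fixed on the crate, midway between its two knuckles, 135.5 mm above the bench: the loose leaf's origin belongs here. y along the axis, z up, x to the crate's back. The knuckles (24 mm diameter, 14 mm hole, 24 mm long each) leave a 36 mm gap. The fixed plate is 13.5 mm below this point, so a 24 mm barrel between the knuckles has 1.5 mm clear beneath it.
- crate: Plywood shipping crate fixed to the bench; origin on the bench below the hinge axis, same axes. 240 mm in x (-150 to +90), 280 mm in y; a top board, 116 mm high, covers x = -22 to +90 and carries the fixed hinge leaf; the front part is open. Walls 104 mm high.
- pin: Steel L-shaped hinge pin, 8 mm diameter, legs 80 and 25 mm, lying on the crate's top board about 100 mm to the side of the fixed leaf; not to be moved.
- tape_roll: White roll of packing tape, 100 mm diameter, 50 mm high, standing on the bench; not to be moved.
- carton: Small cardboard carton, 100 x 160 x 90 mm, on the bench; not to be moved.
- driver: Screwdriver lying on the bench; not to be moved.
Things that resemble listed ones, but are neither listed nor needed, are in the scene too. Leave any purple or turquoise look-alike of the stand alone. There is more than one size of the leaf; the job needs the smaller.

How it is judged:
On the way:
1. the leaf is off the hook, carried by the gripper (distance between leaf and hook above 0.085 m and height (world z) of leaf above 0.08 m and contact force between the fingers and leaf above 2 N), for 0.2 s.
At the end, for the whole second after the job is handed in: The loose knuckle hole lies within 3.5 mm of the fixed hinge axis (front-back and up-down) and within 4.5 mm of mid-gap along it, axes within 5 degrees; the leaf is upright within 7 degrees, at rest and still gripped; the bystanders are within 25 mm of their places (x of leaf in the frame of hinge_axis between -0.0035 and 0.0035 m and z of leaf in the frame of hinge_axis between -0.0035 and 0.0035 m and y of leaf in the frame of hinge_axis between -0.0045 and 0.0045 m and angle between the y axis of leaf and the y axis of hinge_axis, either way round below 0.09 rad and angle between leaf's own z axis and vertical below 0.12 rad and contact force between the fingers and leaf above 2 N and linear speed of leaf below 0.01 m/s and angular speed of leaf below 0.1 rad/s); the arm keeps its last pose, push and grip.
It fails at once if the hinge pin is moved by more than 25 mm (distance of pin from where it was at the start of the episode above 0.025 m).
It fails at once if the tape roll is moved by more than 25 mm (distance of tape_roll from where it was at the start of the episode above 0.025 m).
It fails at once if the carton is moved by more than 25 mm (distance of carton from where it was at the start of the episode above 0.025 m).
It fails at once if the screwdriver is moved by more than 25 mm (distance of driver from where it was at the start of the episode above 0.025 m).
It also fails if it takes over 50 s, if anything falls off the work surface, if the arm or the gripper's body presses on something with over 40 N, if the wrist force passes 120 N, or if a joint passes its speed limit or range.

ROBOT

A 7-joint arm with a two-finger parallel gripper is mounted at the origin on the work surface. World frame = base frame: x ahead of the robot, y to its left, z up, the work surface at z = 0. Lengths are in m, angles in rad, forces in N, time in s.
With the tool pointing down it reaches from about 0.4 to 0.85 m from the base axis. Payload 4.5 kg.
Tool frame: the origin (TCP) lies between the finger pads; the fingertips stand 19 mm ahead of it and the grasp point (between the pads) is the TCP (r.tips_ahead is the distance from the TCP to the fingertips, in m); z points along the fingers, y is the line along which they close (so a half turn about z gives the same grasp; the last joint's range is limited). The gripper opens to 88 mm and grips with 3 to 60 N. Pads are 18 mm wide; open, the fingers measure 123 mm over their backs; the gripper's body (75 mm by 187 mm) begins 45 mm behind the grasp point.
Start: joints at [1.236, 0.689, -0.195, 1.565, 0.157, 0.902, -0.215], TCP at [0.225, -0.583, 0.258] pointing down, gripper open.
Joint ranges: [-3.01, 3.01], [-0.46, 2.08], [-1.47, 1.51], [0.13, 2.56], [-1, 4.14], [0.04, 2.09], [-2.66, 2.66]. Speed limits (rad/s): [2.57, 2.57, 3.14, 3.14, 3.14, 3.14, 3.14].

INTERFACE

Orientations are given as a unit quaternion [x, y, z, w].
In Python, from plant import r, cams, models gives the robot as it stands. The module is installed in compiled form; this text tells all that it offers.
- The arm moves only by the tool jog_arm, never from a script. Its arguments are lists of equal length, an entry for each row: "turn": the turn, a rotation vector about the tool's x, y, z in rad, a list of three; "translation": the shift along the tool's x, y, z in m, a list of three; "grip": the closure, from 0 (fully open) to 1 (shut). In form: {"turn": [[ax, ay, az], ...], "translation": [[tx, ty, tz], ...], "grip": [grip, ...]}. A call has 1 to 20 rows; each row is the pose to reach, as a shift and turn from the pose commanded when the call began, along the tool's axes at that moment; what a row does not reach only later rows make up. A row lasts 1/8 s, in which the tool goes at most 62.5 mm and 10.7 degrees, less where a joint would pass 70% of its speed; a pose out of reach is approached as far as the arm can. A call with a gripper value outside its range is refused whole. The fingers move at their own pace and stop on an object; "force" is the grip in N (left out, the last holds). Time passes only in rows, so rows that repeat a pose let the fingers close. It gives the time, the measured TCP pose, the force, the opening and the grip force at its end, in the units of the state.
- r.get_state(): the state, without advancing time (a new reading comes with each control period).
- cams.snapshot(name): name is "scene" or "side" or "wrist"; returns the picture (384x512x3 uint8, red, green, blue); there is no depth.
- cams.camera_params(name): a dict with "fx", "fy", "cx", "cy" (pixels), "k1" (the pictures are not rectified: a ray, as slopes to the right and down, at radius r is drawn at 1 + k1 r^2 times it, then the intrinsics apply), "eye" and "orientation" of the camera in the world. Camera axes: x right, y up, looking along -z (the intrinsics and any distortion apply to the point x, -y, -z); pixel columns grow to the right and rows downward; lengths in m; the calibration is good to about 2 mm. A picture is of the moment at which its call begins: read the wrist's pose just before it. camera_params takes no time and is no camera call; for the wrist camera it gives the pose at the moment of the call.
- r.finish_job(): hands the job in; it is judged then, once.
Trained networks look in the newest picture that a camera, given by its name, has taken for a name from the list of things; names that differ only in an ending like _2 or _b are one class to them, and where a whole thing is asked for, a point or a joint stands for the part that bears it (a point fixed in the world has none). Each returns a list of dicts, best first, with "p" (0 to 1); they miss things now and then, are a little off and sometimes report something else, mostly with a low value. They report only what shows in the picture. A call takes as long as a camera call. They do not tell look-alikes from the thing itself.
- models.find_in(camera, name): "position" ([x, y, z] in m, in world coordinates, good to about 4 mm: the middle of the surface that is visible of it).
- models.masks_of(camera, name): "pixels" (384x512 bool, what is visible of it).
- models.place_of(camera, name): "position" ([x, y, z] in m, in world coordinates, good to about 4 mm: a listed point, or the origin of a listed thing).
The state is a dict: "clock": time; "q": joint angles; "qd": joint speeds; "joint_torque": joint torques, N m; "tool_pos": TCP position; "eef_rot": TCP orientation; "contact_force": force on the tool from outside, world axes, zero at the start; "moment": the same for the moment, N m; "opening": opening from 0.0 (shut) to 1.0 (fully open); "finger_force": force on a finger pad.
Only numpy, scipy, OpenCV 4.12 (cv2) and the standard library are available. Lean on these libraries where they do the work, as an engineer would, in place of code of your own. Each camera call takes 0.05 s, during which the arm holds its last target. There are 200 camera calls.

## Working session

There is one attempt and no reset: what is moved stays moved. The work goes in short steps, Python scripts to look and compute and a tool call to move; the robot and the scene stay as the last step left them, time stands still between calls to the robot, and variables do not carry over. Pictures are saved under pics/ and viewed, at most 10 in all, crops included, and the job is handed in when it is done.

Besides the shell and the picture viewer there is one more tool, called after ">>>" as name(argument=value, ...) on one line, values as JSON. jog_arm: Moves the arm, as the interface text tells. Its arguments: {"type":"object","properties":{"turn":{"type":"array"},"translation":{"type":"array"},"grip":{"type":"array"},"force":{"type":"number"}},"required":["turn","translation","grip"]}

```bash
mkdir -p pics
cat > h.py <<'E'
import numpy as np, cv2
from scipy.spatial.transform import Rotation as R
from plant import r, cams, models
def snap(c,f):
    im=cams.snapshot(c); cv2.imwrite('pics/'+f,im[:,:,::-1]); return im
def proj(c,P,p=None):
    p=p or cams.camera_params(c); Rm=R.from_quat(p['orientation']).as_matrix()
    v=(np.atleast_2d(P)-p['eye'])@Rm; s=np.c_[v[:,0]/-v[:,2],-v[:,1]/-v[:,2]]
    s=s*(1+p['k1']*(s**2).sum(1,keepdims=True)); return s*[p['fx'],p['fy']]+[p['cx'],p['cy']]
def ray(c,uv,p=None):
    p=p or cams.camera_params(c); d=(np.atleast_2d(uv)-[p['cx'],p['cy']])/[p['fx'],p['fy']]; s=d.copy()
    for _ in range(20): s=d/(1+p['k1']*(s**2).sum(1,keepdims=True))
    v=np.c_[s[:,0],-s[:,1],-np.ones(len(s))]@R.from_quat(p['orientation']).as_matrix().T
    return np.array(p['eye']),v
def at_z(c,uv,z,p=None):
    e,v=ray(c,uv,p); return e+v*((z-e[2])/v[:,2])[:,None]
E
python3 - <<'E'
from h import *
np.set_printoptions(precision=4,suppress=True)
ims=[]
for c in ['scene','side']:
    ims.append(snap(c,c+'0.png')); p=cams.camera_params(c); print(c,p['eye'])
    for n in ['leaf','leaf_land','hook','stand','hinge_axis','crate']:
        print(n,[(np.round(d['position'],4),round(d['p'],2)) for d in models.place_of(c,n)])
print(r.get_state())
E
```

```text
scene [1.026  0.3788 1.1872]
leaf [(array([0.535 , 0.4146, 0.0135]), 0.75), (array([0.5212, 0.228 , 0.1381]), 0.61)]
leaf_land [(array([0.5391, 0.4131, 0.1284]), 0.9), (array([0.5244, 0.2259, 0.2165]), 0.73)]
hook [(array([0.248 , 0.3908, 0.1938]), 0.87), (array([0.2914, 0.1701, 0.1976]), 0.84), (array([0.5121, 0.2265, 0.1906]), 0.62)]
stand [(array([ 0.2917,  0.1729, -0.0013]), 0.96), (array([0.2454, 0.3931, 0.0029]), 0.94), (array([ 0.511 ,  0.2283, -0.0015]), 0.6)]
hinge_axis [(array([ 0.463 , -0.169 ,  0.1377]), 0.66), (array([ 0.4606, -0.1698,  0.0017]), 0.41)]
crate [(array([ 0.4618, -0.1692,  0.0009]), 0.94)]
side [-0.522  -1.131   1.0539]
leaf [(array([0.519 , 0.226 , 0.1367]), 0.64), (array([0.5329, 0.4135, 0.0141]), 0.55)]
leaf_land [(array([0.5394, 0.4122, 0.1269]), 0.72), (array([0.5174, 0.2272, 0.2174]), 0.5)]
hook [(array([0.2923, 0.1655, 0.1936]), 0.87), (array([0.5042, 0.2312, 0.1918]), 0.74), (array([0.5079, 0.2293, 0.0005]), 0.29)]
stand [(array([ 0.295 ,  0.1713, -0.0014]), 0.9), (array([0.251 , 0.3943, 0.0013]), 0.62), (array([0.5236, 0.2291, 0.2191]), 0.41)]
hinge_axis [(array([ 0.4575, -0.1674,  0.1395]), 0.6)]
crate [(array([ 0.4611, -0.1707, -0.0053]), 0.64)]
{'clock': 0.7, 'q': array([ 1.2358,  0.6891, -0.1946,  1.5653,  0.1573,  0.9025, -0.2152]), 'qd': array([-0.0007,  0.0012,  0.0004,  0.0022, -0.    , -0.0001,  0.0021]), 'joint_torque': array([  0.0004, -52.7359,  -1.2663, -15.3718,  -0.0518,  -0.0008,
         0.    ]), 'tool_pos': array([ 0.2254, -0.583 ,  0.2578]), 'eef_rot': array([0.9831, 0.1833, 0.    , 0.0001]), 'contact_force': array([ 0.8124, -0.4341, -1.4497]), 'moment': array([-0.0229,  0.0207,  0.0172]), 'finger_force': 0.0, 'opening': 0.997779569543546}
```

View pics/scene0.png

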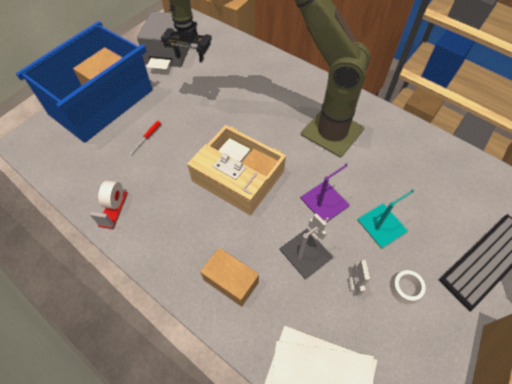

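View pics/side0.png

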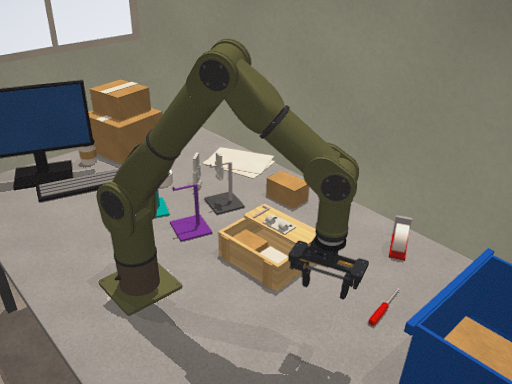

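The scene picture shows the real (black) stand at about (305,250), with the leaf hanging at (316,227). The crate is at (237,168) with its fixed hinge at (230,163). The larger leaf stands on the bench at (360,277). I'll zoom in.

Run:
```python
import cv2, numpy as np
a=cv2.imread('pics/scene0.png'); b=cv2.imread('pics/side0.png')
def c(im,x,y,w,h): return cv2.resize(im[y:y+h,x:x+w],(400,300),interpolation=cv2.INTER_CUBIC)
cv2.imwrite('pics/crops.png',np.vstack([np.hstack([c(a,268,200,80,60+0),c(a,195,125,80,60)]),np.hstack([c(b,185,145,80,60),c(b,240,195,80,60)])]))
```

```text
(no output)
```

View pics/crops.png

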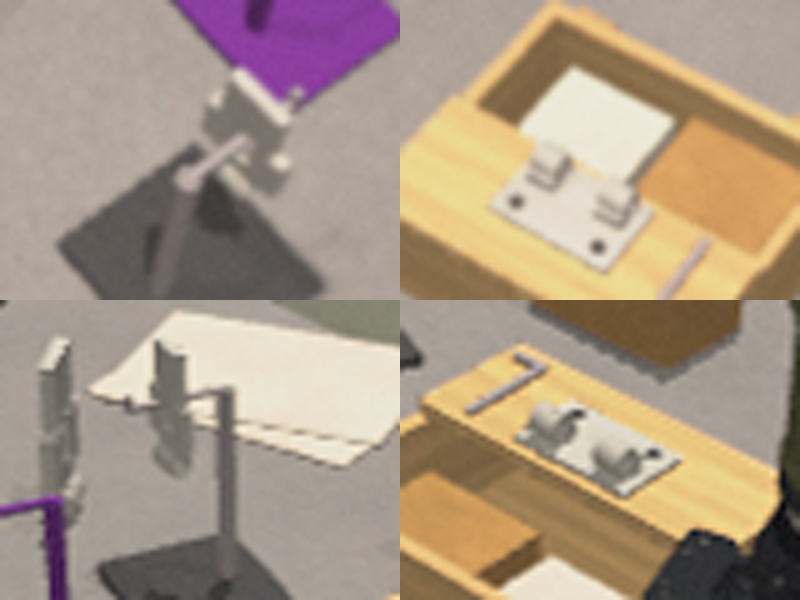

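The crops show the leaf hanging across the peg of the black stand, with its free tip at scene pixel (327,219) and the post top at (306,236). The fixed knuckles are at (225,158) and (239,166). The pin lies to the right of them.

Run:
```python
from h import *
np.set_printoptions(precision=4,suppress=True)
for c,a,b in [('scene',(306,236),(327,219.4)),('side',(230.6,163.4),(210.6,165.6))]:
    A=at_z(c,[a],.19)[0];B=at_z(c,[b],.2)[0];d=B-A;print(c,'post',A,'tip',B,np.hypot(*d[:2]),np.degrees(np.arctan2(d[1],d[0])))
K=at_z('scene',[(225,158),(238.6,165.6)],.1385);d=K[1]-K[0];print('kn',K,K.mean(0),np.hypot(*d[:2]),np.degrees(np.arctan2(d[1],d[0])))
K=at_z('side',[(240+150/5,195+127/5),(240+217/5,195+163/5)],.1355);d=K[1]-K[0];print('kn',K,K.mean(0),np.hypot(*d[:2]),np.degrees(np.arctan2(d[1],d[0])))
# min-area rects of crate/stand masks
cams.snapshot('scene')
for n in ['crate','stand','leaf']:
    for m in models.masks_of('scene',n):
        ys,xs=np.nonzero(m['pixels']);print(n,round(m['p'],2),xs.mean(),ys.mean(),len(xs))
p=cams.camera_params('wrist');s=r.get_state();T=R.from_quat(s['eef_rot'])
print('cam in tool',T.inv().apply(np.array(p['eye'])-s['tool_pos']),(T.inv()*R.from_quat(p['orientation'])).as_matrix(),p['fx'],p['cx'],p['cy'],p['k1'])
print(T.as_matrix())
```

```text
scene post [0.5704 0.2169 0.19  ] tip [0.489  0.2384 0.2   ] 0.08417404489342313 165.16107343739398
side post [0.5626 0.2    0.19  ] tip [0.4773 0.2216 0.2   ] 0.08798712755039051 165.7584538905753
kn [[ 0.4696 -0.1943  0.1385]
 [ 0.4657 -0.1339  0.1385]] [ 0.4676 -0.1641  0.1385] 0.0604580934341962 93.76996534714687
kn [[ 0.452  -0.1502  0.1355]
 [ 0.4559 -0.213   0.1355]] [ 0.454  -0.1816  0.1355] 0.06294085609070607 -86.45580685741663
crate 0.73 236.46941439761284 168.33345766505036 5362
crate 0.65 318.2631578947368 227.13533834586465 266
stand 0.87 305.25253256150506 253.67149059334298 1382
stand 0.63 382.7297507788162 223.34735202492212 1284
stand 0.57 325.1915966386555 198.72436974789915 1190
leaf 0.72 358.8358208955224 277.64179104477614 536
leaf 0.62 317.9684210526316 226.55438596491229 285
leaf 0.56 305.9164305949009 253.43130311614732 1412
cam in tool [ 0.0779  0.0004 -0.1277] [[ 0.0005  0.9539  0.3001]
 [ 1.     -0.0006  0.0004]
 [ 0.0005  0.3001 -0.9539]] 275.88345943148164 255.76565246099082 193.62385079525833 -0.04967949788298823
[[ 0.9328  0.3605  0.0001]
 [ 0.3605 -0.9328 -0.0001]
 [ 0.      0.0001 -1.    ]]
```

>>> jog_arm(turn=[[0, 0, -0.3], [0, 0, -0.3], [0, 0, -0.3], [0, 0, -0.3], [0, 0, -0.3], [0, 0, -0.6], [0, 0, -0.6], [0, 0, -0.6], [0, 0, -0.6], [0, 0, -0.6], [0, 0, -0.6], [0, 0, -0.6], [0, 0, -0.94], [0, 0, -0.94], [0, 0, -0.94], [0, 0, -0.94], [0, 0, -0.94], [0, 0, -0.94], [0, 0, -0.94], [0, 0, -0.94]], translation=[[0.276, -0.09, -0.1], [0.276, -0.09, -0.1], [0.276, -0.09, -0.1], [0.276, -0.09, -0.1], [0.276, -0.09, -0.1], [0.523, -0.369, -0.1], [0.523, -0.369, -0.1], [0.523, -0.369, -0.1], [0.523, -0.369, -0.1], [0.523, -0.369, -0.1], [0.523, -0.369, -0.1], [0.523, -0.369, -0.1], [0.567, -0.649, -0.06], [0.567, -0.649, -0.06], [0.567, -0.649, -0.06], [0.567, -0.649, -0.06], [0.567, -0.649, -0.06], [0.567, -0.649, -0.06], [0.567, -0.649, -0.06], [0.567, -0.649, -0.06]], grip=[0, 0, 0, 0, 0, 0, 0, 0, 0, 0, 0, 0, 0, 0, 0, 0, 0, 0, 0, 0])

```text
clock: 3.4
tool_pos: [0.5211, 0.2245, 0.3178]
eef_rot: [0.794, 0.607, -0.0, 0.001]
contact_force: [0.2, -0.2, -0.1]
opening: 1.001
finger_force: 0.0
```

Run:
```python
from h import *
np.set_printoptions(precision=4,suppress=True)
s=r.get_state();p=cams.camera_params('wrist');im=snap('wrist','w1.png')
print(s['clock'],s['tool_pos'],s['eef_rot'],s['q'],s['contact_force'])
for n in ['leaf_land','hook','leaf','stand']:
    print(n,[(np.round(d['position'],4),round(d['p'],2)) for d in models.place_of('wrist',n)])
g=cv2.resize(cv2.imread('pics/w1.png'),(768,576));cv2.imwrite('pics/w1b.png',g)
import pickle;pickle.dump(p,open('w1.pkl','wb'))
```

```text
3.4 [0.5211 0.2245 0.3178] [ 0.7945  0.6073 -0.0002  0.0007] [-0.2083  0.5693 -0.4694  1.6568  0.2982  0.9875 -1.0454] [ 0.2403 -0.2259 -0.0859]
leaf_land [(array([0.5233, 0.227 , 0.2188]), 0.82)]
hook [(array([0.511 , 0.2274, 0.1962]), 0.65), (array([0.5228, 0.2263, 0.2185]), 0.64)]
leaf [(array([0.5305, 0.4127, 0.0195]), 0.83), (array([0.5205, 0.2304, 0.1359]), 0.65)]
stand [(array([ 0.2903,  0.1681, -0.0002]), 0.96), (array([ 0.5084,  0.227 , -0.0008]), 0.77), (array([0.2468, 0.392 , 0.0018]), 0.62)]
```

View pics/w1b.png

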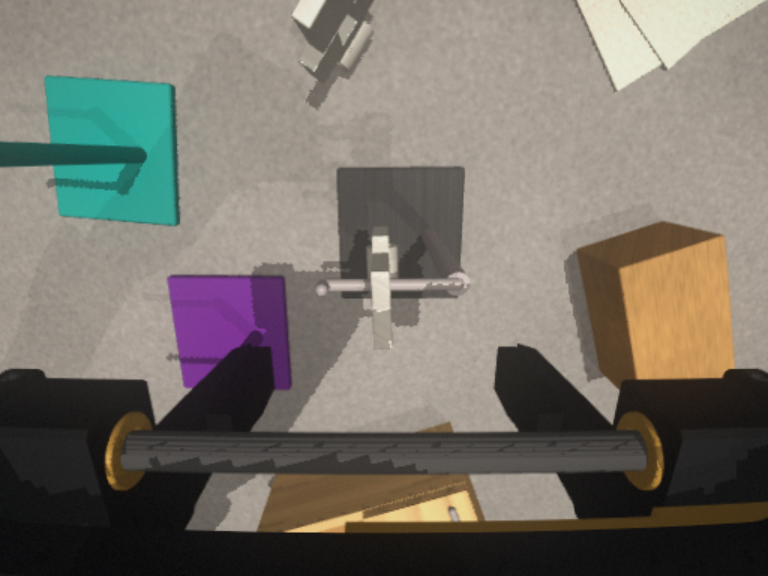

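The wrist view shows the leaf across the peg at about (381,290) in the enlarged picture, with the peg tip at (322,287) and the post at (460,282). Peg and leaf lie well along the tool axes. I'll overlay the model to refine.

```bash
cat > ov.py <<'E'
from h import *
def leafpts(o,yaw):
    Rz=R.from_euler('z',yaw).as_matrix(); L=[]
    for z0,z1,w in [(.017,.057,.064),(.057,.103,.044)]:
        for z in (z0,z1):
            L.append([(sx*.005,sy*w/2,z) for sx,sy in [(1,1),(1,-1),(-1,-1),(-1,1),(1,1)]])
    return [np.array(l)@Rz.T+o for l in L]
def draw(f,out,p,o,yaw,crop,k=5,c='wrist'):
    im=cv2.imread(f);x,y,w,h=crop
    g=cv2.resize(im[y:y+h,x:x+w],None,fx=k,fy=k,interpolation=cv2.INTER_CUBIC);raw=g.copy()
    for l,col in zip(leafpts(o,yaw),[(255,0,0),(255,200,0),(0,200,0),(0,0,255)]):
        cv2.polylines(g,[np.int32((proj(c,l,p)-[x,y]+.5)*k)],False,col,1)
    cv2.imwrite(out,np.hstack([raw,g]))
E
python3 - <<'E'
from ov import *
import pickle;p=pickle.load(open('w1.pkl','rb'))
A=at_z('wrist',[(460/1.5,282/1.5)],.19,p)[0];B=at_z('wrist',[(322/1.5,287/1.5)],.202,p)[0];d=B-A
print(A,B,np.hypot(*d[:2]),np.degrees(np.arctan2(d[1],d[0])))
draw('pics/w1.png','pics/ov1.png',p,np.array([.522,.2275,.137]),np.radians(-14.7),(205,140,80,110))
E
```

```text
[0.56969982 0.21428389 0.19      ] [0.48567517 0.23742955 0.202     ] 0.08715424718844263 164.59910400040275
```

View pics/ov1.png

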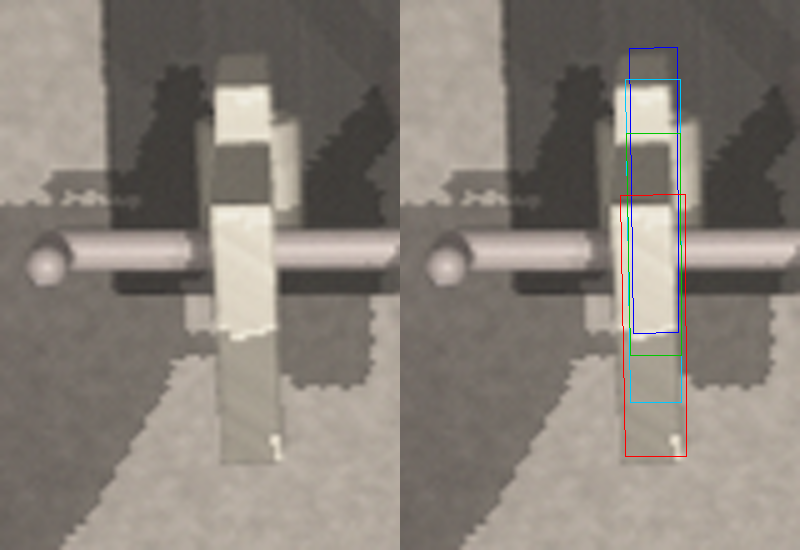

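>>> jog_arm(turn=[[0, 0, -0.037], [0, 0, -0.037], [0, 0, -0.037], [0, 0, -0.037], [0, 0, -0.037], [0, 0, -0.037], [0, 0, -0.037], [0, 0, -0.037], [0, 0, -0.037], [0, 0, -0.037], [0, 0, -0.037], [0, 0, -0.037], [0, 0, -0.037], [0, 0, -0.037]], translation=[[0.0016, -0.0015, 0.02], [0.0016, -0.0015, 0.04], [0.0016, -0.0015, 0.06], [0.0016, -0.0015, 0.08], [0.0016, -0.0015, 0.09], [0.0016, -0.0015, 0.09], [0.0016, -0.0015, 0.09], [0.0016, -0.0015, 0.09], [0.0016, -0.0015, 0.09], [0.0016, -0.0015, 0.09], [0.0016, -0.0015, 0.09], [0.0016, -0.0015, 0.09], [0.0016, -0.0015, 0.09], [0.0016, -0.0015, 0.09]], grip=[0, 0, 0, 0, 0, 0, 1, 1, 1, 1, 1, 1, 1, 1], force=25)

```text
clock: 5.4
tool_pos: [0.5194, 0.2287, 0.2278]
eef_rot: [0.782, 0.623, 0.0, 0.0]
contact_force: [0.9, -0.3, 2.2]
opening: 0.115
finger_force: 11.9
```

>>> jog_arm(turn=[[0, 0, 0], [0, 0, 0], [0, 0, 0], [0, 0, 0], [0, 0, 0], [0, 0, 0], [0, 0, 0], [0, 0, 0], [0, 0, 0], [0, 0, 0], [0, 0, 0], [0, 0, 0], [0, 0, 0], [0, 0, 0], [0, 0, 0], [0, 0, 0]], translation=[[0, 0, -0.006], [0, 0, -0.012], [0, 0, -0.016], [0, 0, -0.016], [0, 0, -0.016], [0.0007, -0.015, -0.016], [0.0013, -0.03, -0.016], [0.002, -0.045, -0.016], [0.0026, -0.06, -0.016], [0.0033, -0.075, -0.016], [0.0033, -0.075, -0.016], [0.0033, -0.09, -0.05], [0.0033, -0.1, -0.09], [0.0033, -0.1, -0.11], [0.0033, -0.1, -0.11], [0.0033, -0.1, -0.11]], grip=[1, 1, 1, 1, 1, 1, 1, 1, 1, 1, 1, 1, 1, 1, 1, 1], force=30)

```text
clock: 7.4
tool_pos: [0.4224, 0.2535, 0.3367]
eef_rot: [0.782, 0.623, -0.001, 0.0]
contact_force: [0.3, 0.7, -3.1]
opening: 0.116
finger_force: 29.9
```

Run:
```python
from h import *
np.set_printoptions(precision=4,suppress=True)
s=r.get_state();p=cams.camera_params('wrist');im=snap('wrist','w2.png')
import pickle;pickle.dump(p,open('w2.pkl','wb'))
print(s['clock'],s['tool_pos'],s['eef_rot'],s['q'],s['contact_force'],s['finger_force'],s['opening'])
T=R.from_quat(s['eef_rot'])
for c in ['wrist','scene','side']:
  if c!='wrist': snap(c,c+'2.png')
  for n in ['leaf_land','leaf']:
    print(c,n,[(np.round(d['position'],4),T.inv().apply(d['position']-s['tool_pos']),round(d['p'],2)) for d in models.place_of(c,n)])
```

```text
7.4 [0.4224 0.2535 0.3367] [ 0.7823  0.623  -0.0008  0.0002] [-0.2975  0.4446 -0.5062  1.8337  0.263   0.9317 -1.1469] [ 0.336   0.6807 -3.1413] 29.939676532521844 0.11563966814509075
wrist leaf_land [(array([0.5383, 0.4155, 0.1302]), array([0.1841, 0.0768, 0.2062]), 0.9), (array([0.4272, 0.2548, 0.329 ]), array([0.0023, 0.0044, 0.0077]), 0.86)]
wrist leaf [(array([0.5336, 0.4144, 0.014 ]), array([0.1822, 0.0726, 0.3224]), 0.94), (array([0.4193, 0.2524, 0.2425]), array([-0.0017, -0.0027,  0.0942]), 0.91)]
scene leaf_land [(array([0.5349, 0.4115, 0.1245]), array([0.1795, 0.0744, 0.2119]), 0.93), (array([0.4263, 0.2513, 0.326 ]), array([-0.0013,  0.0043,  0.0107]), 0.7)]
scene leaf [(array([0.537 , 0.4145, 0.0192]), array([0.183 , 0.0759, 0.3172]), 0.78), (array([0.4232, 0.2521, 0.2417]), array([-0.0011,  0.0011,  0.095 ]), 0.69)]
side leaf_land [(array([0.4227, 0.2519, 0.3254]), array([-0.0015,  0.0006,  0.0113]), 0.63), (array([0.5375, 0.4146, 0.1295]), array([0.1831, 0.0762, 0.2069]), 0.5)]
side leaf [(array([0.5373, 0.4112, 0.0177]), array([0.1799, 0.0769, 0.3187]), 0.76), (array([0.4231, 0.2507, 0.2466]), array([-0.0025,  0.0013,  0.0901]), 0.71)]
```

>>> jog_arm(turn=[[0, 0, 0], [0, 0, -0.05], [0, 0, -0.1], [0, 0, -0.15], [0, 0, -0.2], [0, 0, -0.25], [0, 0, -0.288], [0, 0, -0.288], [0, 0, -0.288], [0, 0, -0.288], [0, 0, -0.288], [0, 0, -0.288], [0, 0, -0.288], [0, 0, -0.288], [0, 0, -0.288]], translation=[[-0.02, 0.006, 0], [-0.06, 0.019, 0], [-0.11, 0.035, 0], [-0.16, 0.051, 0], [-0.21, 0.068, 0], [-0.26, 0.084, 0], [-0.31, 0.1, 0], [-0.36, 0.116, 0], [-0.4, 0.129, 0], [-0.43, 0.138, 0], [-0.455, 0.147, 0], [-0.467, 0.15, 0], [-0.472, 0.152, 0], [-0.472, 0.152, 0], [-0.472, 0.152, 0]], grip=[1, 1, 1, 1, 1, 1, 1, 1, 1, 1, 1, 1, 1, 1, 1])

```text
clock: 9.72
tool_pos: [0.4655, -0.2386, 0.3378]
eef_rot: [0.684, 0.73, 0.0, -0.0]
contact_force: [0.9, 0.3, -1.3]
opening: 0.11
finger_force: 29.9
```

Run:
```python
from ov import *
import pickle
np.set_printoptions(precision=4,suppress=True)
s=r.get_state();p=cams.camera_params('wrist');im=snap('wrist','w3.png')
pickle.dump((p,s),open('w3.pkl','wb'))
print(s['clock'],s['tool_pos'],s['eef_rot'],s['q'],s['contact_force'],s['finger_force'])
T=R.from_quat(s['eef_rot'])
for c in ['wrist','scene','side']:
  if c!='wrist': snap(c,c+'3.png')
  for n in ['leaf','hinge_axis']:
    print(c,n,[(np.round(d['position'],4),T.inv().apply(d['position']-s['tool_pos']),round(d['p'],2)) for d in models.place_of(c,n)])
cv2.imwrite('pics/w3b.png',cv2.resize(cv2.imread('pics/w3.png'),(768,576)))
```

```text
9.725 [ 0.4655 -0.2386  0.3378] [ 0.6838  0.7297  0.0002 -0.0001] [ 0.7231  0.4909 -0.5294  1.7507  0.2905  0.9785  0.1462] [ 0.8635  0.2799 -1.3155] 29.9396178801544
wrist leaf [(array([ 0.4671, -0.2355,  0.2434]), array([0.0029, 0.0018, 0.0944]), 0.69)]
wrist hinge_axis [(array([ 0.4611, -0.1715,  0.1338]), array([ 0.0671, -0.0001,  0.2041]), 0.56), (array([ 0.4855, -0.0719,  0.1154]), array([0.1649, 0.0307, 0.2225]), 0.25)]
scene leaf [(array([ 0.4652, -0.239 ,  0.2457]), array([-0.0005, -0.0003,  0.0921]), 0.72), (array([0.5386, 0.4115, 0.0165]), array([0.6438, 0.1151, 0.3216]), 0.66)]
scene hinge_axis [(array([ 0.4634, -0.1701,  0.1382]), array([0.0684, 0.0023, 0.1997]), 0.62), (array([0.7765, 0.0776, 0.0005]), array([0.2952, 0.3308, 0.3375]), 0.22)]
side leaf [(array([ 0.4622, -0.2445,  0.2439]), array([-0.0058, -0.0037,  0.0939]), 0.75), (array([0.5068, 0.2292, 0.1909]), array([0.464 , 0.0715, 0.1471]), 0.58), (array([0.5351, 0.4158, 0.0131]), array([0.6483, 0.1118, 0.325 ]), 0.47)]
side hinge_axis [(array([ 0.4567, -0.1684,  0.1376]), array([ 0.0705, -0.0043,  0.2003]), 0.75), (array([0.5059, 0.2309, 0.1926]), array([0.4658, 0.0707, 0.1454]), 0.5)]
```

View pics/w3b.png

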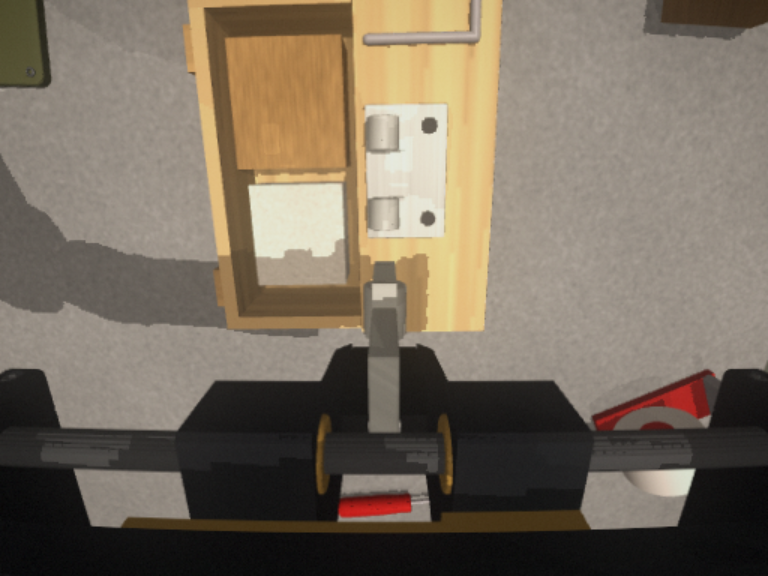

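The wrist view shows the two fixed knuckles at (382,132) and (383,213) in the enlarged picture, with the pin further up at (420,38) and the held leaf at (384,340). I'll overlay both models.

```bash
cat > ov2.py <<'E'
from ov import *
def ov2(f,out,p,s,lx,ly,H,hyaw,crop,k,lz=.0908,c='wrist'):
    T=R.from_quat(s['eef_rot']); ty=T.as_matrix()[:,1]; yaw=np.arctan2(ty[1],ty[0])
    o=s['tool_pos']+T.apply([lx,ly,lz])
    x,y,w,h=crop;im=cv2.imread(f)
    g=cv2.resize(im[y:y+h,x:x+w],None,fx=k,fy=k,interpolation=cv2.INTER_CUBIC);raw=g.copy()
    pl=lambda P,col:cv2.polylines(g,[np.int32((proj(c,P,p)-[x,y]+.5)*k)],False,col,1)
    for l,col in zip(leafpts(o,yaw),[(255,0,0),(255,200,0),(0,200,0),(0,0,255)]): pl(l,col)
    t=np.linspace(0,2*np.pi,40)
    def ring(O,a,Y): return np.c_[.012*np.cos(t),0*t+Y,.012*np.sin(t)]@R.from_euler('z',a).as_matrix().T+O
    for Y in (-.015,.015): pl(ring(o,yaw,Y),(255,0,255))
    for Y in (-.042,-.018,.018,.042): pl(ring(H,hyaw,Y),(0,0,255))
    cv2.imwrite(out,np.hstack([raw,g]))
E
python3 - <<'E'
from ov2 import *
import pickle;p,s=pickle.load(open('w3.pkl','rb'))
ov2('pics/w3.png','pics/ov3.png',p,s,-.0018,0,np.array([.4615,-.1700,.1355]),np.radians(3.6),(225,60,80,120),5)
ov2('pics/w3.png','pics/ov3h.png',p,s,-.0018,0,np.array([.4615,-.1700,.1355]),np.radians(3.6),(235,65,60,100),6)
ov2('pics/w3.png','pics/ov3l.png',p,s,-.0018,0,np.array([.4615,-.1700,.1355]),np.radians(3.6),(225,170,65,125),5)
a=cv2.imread('pics/ov3h.png');b=cv2.imread('pics/ov3l.png');b=b[:600,325:];print(a.shape,b.shape)
cv2.imwrite('pics/ov3.png',np.hstack([a,b])[:,:] if False else np.hstack([a[:600,:],np.zeros((600,80,3),np.uint8)]))
cv2.imwrite('pics/ov3c.png',np.hstack([a[:600,240+0:],b[:600]])[:, :800])
E
```

```text
(600, 720, 3) (600, 325, 3)
```

View pics/ov3c.png

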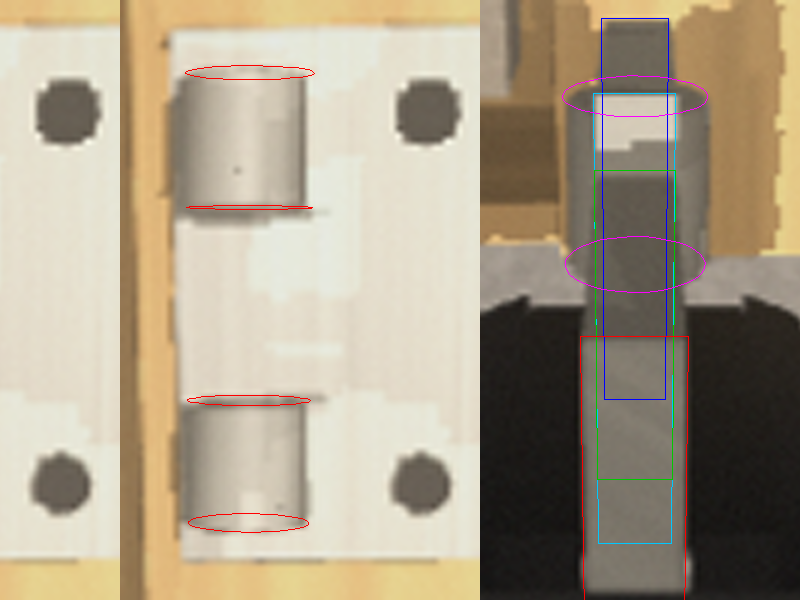

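>>> jog_arm(turn=[[0, 0, -0.01], [0, 0, -0.01], [0, 0, -0.01], [0, 0, -0.01], [0, 0, -0.01], [0, 0, -0.01], [0, 0, -0.01], [0, 0, -0.01], [0, 0, -0.01], [0, 0, -0.01], [0, 0, -0.01]], translation=[[0.02, 0, 0], [0.045, -0.0006, 0], [0.065, -0.0006, 0], [0.0703, -0.0006, 0.01], [0.0703, -0.0006, 0.03], [0.0703, -0.0006, 0.05], [0.0703, -0.0006, 0.06], [0.0703, -0.0006, 0.067], [0.0703, -0.0006, 0.067], [0.0703, -0.0006, 0.067], [0.0703, -0.0006, 0.067]], grip=[1, 1, 1, 1, 1, 1, 1, 1, 1, 1, 1])

```text
clock: 11.55
tool_pos: [0.4606, -0.1697, 0.2712]
eef_rot: [0.681, 0.732, 0.0, 0.001]
contact_force: [-0.5, -0.8, -1.9]
opening: 0.112
finger_force: 29.9
```

Run:
```python
from ov2 import *
import pickle
np.set_printoptions(precision=4,suppress=True)
H=np.array([.4604,-.1703,.1355])
out=[]
for c,crop in [('wrist',(215,130,80,150)),('scene',(200,130,60,50)),('side',(255,190,60,50))]:
    s=r.get_state();p=cams.camera_params(c);snap(c,c+'4.png');pickle.dump((p,s),open(c+'4.pkl','wb'))
    print(c,[(np.round(d['position'],4),round(d['p'],2)) for n in ['leaf','hinge_axis'] for d in models.place_of(c,n)])
    k=4 if c=='wrist' else 6
    ov2(f'pics/{c}4.png',f'pics/o_{c}.png',p,s,-.0018,0,H,np.radians(4.3),crop,k,c=c); out.append(cv2.imread(f'pics/o_{c}.png'))
print(s['clock'],s['tool_pos'],s['eef_rot'],s['contact_force'],s['finger_force'])
o=np.zeros((600,800,3),np.uint8)
o[:600,:320]=out[0][:600,320:]
for i in (1,2):
    q=cv2.resize(out[i],None,fx=480/720,fy=300/300);  o[(i-1)*300:(i-1)*300+300,320:]=q
cv2.imwrite('pics/ov4.png',o)
```

```text
wrist [(array([ 0.462 , -0.1647,  0.178 ]), 0.71), (array([ 0.4634, -0.1741,  0.1319]), 0.79)]
scene [(array([0.5363, 0.4142, 0.0155]), 0.91), (array([ 0.4619, -0.1703,  0.1806]), 0.57), (array([ 0.4622, -0.1676,  0.1402]), 0.71)]
side [(array([0.5342, 0.4109, 0.0145]), 0.7), (array([ 0.4613, -0.1756,  0.1779]), 0.67), (array([ 0.4591, -0.1677,  0.1386]), 0.79)]
11.85 [ 0.4603 -0.1697  0.2708] [0.6808 0.7324 0.     0.0001] [ 0.5433  0.2562 -2.0922] 29.93969527655281
```

View pics/ov4.png

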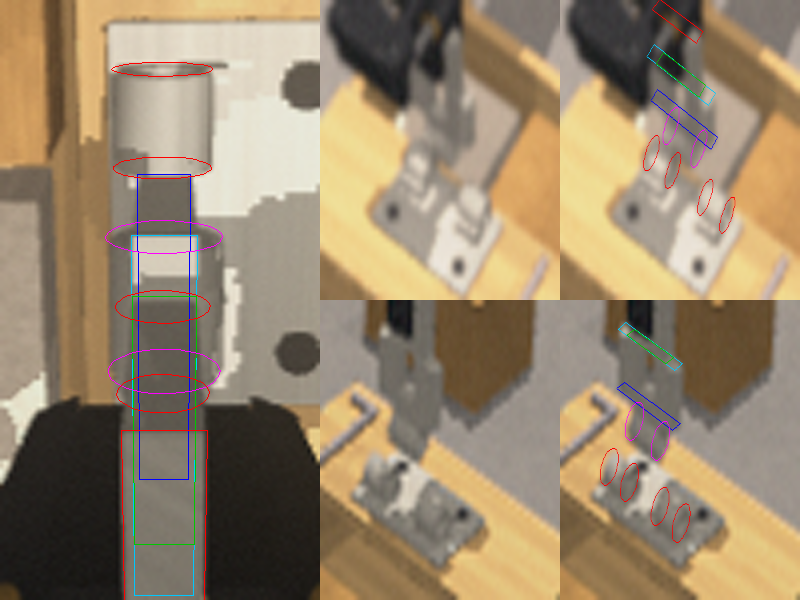

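The overlay agrees in all three views: the leaf barrel sits above the gap, with the leaf about 1 mm low in y. I'll correct that and lower slowly.

>>> jog_arm(turn=[[0, 0, 0], [0, 0, 0], [0, 0, 0], [0, 0, 0], [0, 0, 0], [0, 0, 0], [0, 0, 0], [0, 0, 0], [0, 0, 0], [0, 0, 0], [0, 0, 0]], translation=[[0.0012, 0, 0], [0.0012, 0, 0.005], [0.0012, 0, 0.01], [0.0012, 0, 0.013], [0.0012, 0, 0.016], [0.0012, 0, 0.019], [0.0012, 0, 0.022], [0.0012, 0, 0.025], [0.0012, 0, 0.028], [0.0012, 0, 0.028], [0.0012, 0, 0.028]], grip=[1, 1, 1, 1, 1, 1, 1, 1, 1, 1, 1])

```text
clock: 13.38
tool_pos: [0.4603, -0.1684, 0.2428]
eef_rot: [0.681, 0.732, 0.0, 0.0]
contact_force: [0.1, 0.3, -2.0]
opening: 0.109
finger_force: 29.9
```

>>> jog_arm(turn=[[0, 0, 0], [0, 0, 0], [0, 0, 0], [0, 0, 0], [0, 0, 0], [0, 0, 0], [0, 0, 0], [0, 0, 0], [0, 0, 0], [0, 0, 0], [0, 0, 0]], translation=[[0, 0, 0.002], [0, 0, 0.004], [0, 0, 0.006], [0, 0, 0.008], [0, 0, 0.01], [0, 0, 0.012], [0, 0, 0.014], [0, 0, 0.016], [0, 0, 0.016], [0, 0, 0.016], [0, 0, 0.016]], grip=[1, 1, 1, 1, 1, 1, 1, 1, 1, 1, 1])

```text
clock: 14.75
tool_pos: [0.4603, -0.1685, 0.2268]
eef_rot: [0.681, 0.732, 0.0, 0.0]
contact_force: [0.2, 0.7, -2.1]
opening: 0.112
finger_force: 29.9
```

Run:
```python
from ov2 import *
import pickle
H=np.array([.4604,-.1703,.1355])
out=[]
for c,crop in [('wrist',(215,130,80,150)),('scene',(200,130,60,50)),('side',(255,190,60,50))]:
    s=r.get_state();p=cams.camera_params(c);snap(c,c+'5.png')
    print(c,[(np.round(d['position'],4),round(d['p'],2)) for n in ['leaf','hinge_axis'] for d in models.place_of(c,n)])
    k=4 if c=='wrist' else 6
    ov2(f'pics/{c}5.png',f'pics/o_{c}.png',p,s,-.0018,0,H,np.radians(4.3),crop,k,c=c); out.append(cv2.imread(f'pics/o_{c}.png'))
print(s['clock'],s['tool_pos'],s['eef_rot'],s['contact_force'],s['finger_force'])
o=np.zeros((600,800,3),np.uint8)
o[:300,:320]=out[0][:300,:320];o[300:600,:320]=out[0][:300,320:]
for i in (1,2): o[(i-1)*300:i*300,320:]=cv2.resize(out[i],(480,300))
cv2.imwrite('pics/ov5.png',o)
```

```text
wrist [(array([ 0.4599, -0.1646,  0.136 ]), 0.93)]
scene [(array([ 0.461 , -0.1709,  0.1359]), 0.7), (array([0.5358, 0.4114, 0.0166]), 0.64), (array([ 4.579e-01, -1.724e-01, -3.000e-04]), 0.25)]
side [(array([ 0.4587, -0.1757,  0.1361]), 0.79), (array([0.5368, 0.4142, 0.0157]), 0.62), (array([ 0.4586, -0.171 ,  0.1372]), 0.63)]
15.05 [ 0.46024143 -0.16846264  0.22676203] [6.80810215e-01 7.32459858e-01 3.30311514e-06 8.78256608e-05] [ 1.02787341 -0.58789452 -2.73121741] 29.93979635182768
```

View pics/ov5.png

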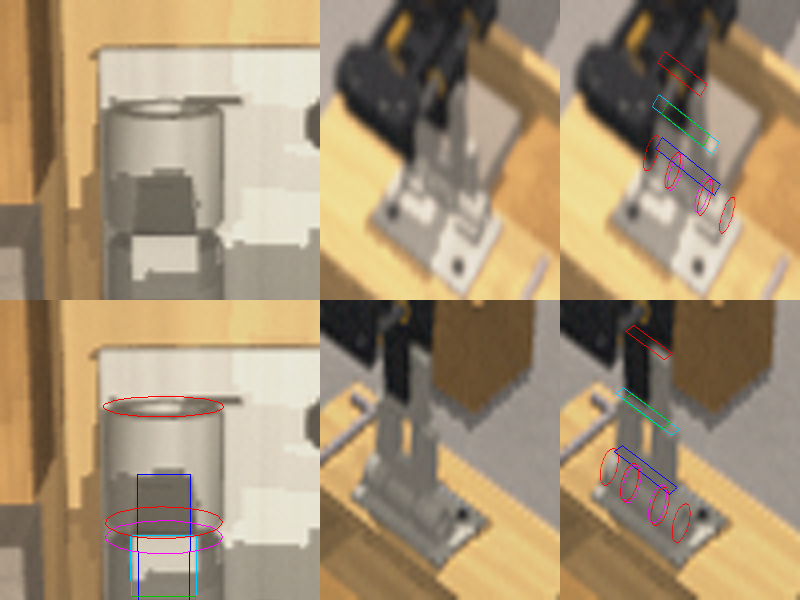

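The wrist view shows the leaf barrel in line with the fixed knuckle (edges at about 105–223 for both). The side view shows one continuous barrel, and there is no contact force. Handing in.

```bash
python3 -c "
from plant import r
print(r.finish_job())"
```

```text
the job is handed in; nothing more can be done
None
```

The leaf came off the hook and is held upright, still gripped, with its knuckle between the two fixed knuckles. By the camera overlays the holes line up to within about 1 mm, and I felt no contact. The job is handed in at about 15 s on the clock, but no verdict came back.

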